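Bring the bayonet cap of a coolant header tank to its vent mark and hold it

ROBOT

A 7-joint arm with a two-finger parallel gripper is mounted at the origin on the work surface. World frame = base frame: x ahead of the robot, y to its left, z up, the work surface at z = 0. Lengths are in m, angles in rad, forces in N, time in s.
With the tool pointing down it reaches from about 0.35 to 0.775 m from the base axis. Payload 3.1 kg.
Tool frame: the origin (TCP) lies between the finger pads; the fingertips stand 14 mm ahead of it and the grasp point (between the pads) lies 5 mm behind it (manip.tip_reach is the distance from the TCP to the fingertips, in m); z points along the fingers, y is the direction in which the jaws open and shut (so a half turn about z gives the same grasp; the last joint's range is limited). The gripper opens to 85 mm and grips with 20 to 120 N. Pads are 22 mm wide; open, the fingers measure 114 mm over their backs; the gripper's body (76 mm by 85 mm) begins 54 mm behind the grasp point. The pads swing forward as they close: fully open they stand 13 mm farther back than shut.
Start: joints at [1.077, 0.311, 0.014, 1.512, -0.004, 1.319, -0.027], TCP at [0.24, -0.495, 0.245] pointing down, gripper open.
Joint ranges: [-2.7, 2.7], [-0.3, 1.91], [-1.27, 1.3], [0.12, 2.57], [-1.44, 4.58], [0.2, 2.03], [-3.05, 3.05]. Speed limits (rad/s): [2.79, 2.79, 3.14, 3.14, 3.14, 3.14, 3.14].

INTERFACE

Orientations are given as a unit quaternion [x, y, z, w].
In Python, from rig import observe, eyes, finish_job, manip gives the robot as it stands.
- The arm moves only by the tool step_arm, never from a script. Its arguments are lists of equal length, an entry for each row: "delta_rot": the turn, a rotation vector about the tool's x, y, z in rad, a list of three; "slide": the shift along the tool's x, y, z in m, a list of three; "jaw": the finger opening in m, from 0 to 0.0854. A call has 1 to 10 rows; each row is the pose to reach, as a shift and turn from the pose commanded when the call began, along the tool's axes at that moment; what a row does not reach only later rows make up. A row lasts 1/10 s, in which the tool goes at most 50 mm and 8.59 degrees, less where a joint would pass 70% of its speed; a pose out of reach is approached as far as the arm can. A call with a gripper value outside its range is refused whole. The fingers move at their own pace and stop on an object; "force" is the grip in N (left out, the last holds). Time passes only in rows, so rows that repeat a pose let the fingers close. It gives the time, the measured TCP pose, the force and the opening at its end, in the units of the state.
- observe(): the state, without advancing time (a new reading comes with each control period).
- eyes.grab_frame(name): name is "side" or "top" or "wrist"; returns a dict with "color" (384x512x3 uint8, red, green, blue), "vertical_fov" (degrees; the focal length in pixels is half the picture's height over the tangent of half this angle, whatever the lens; pixels are square), "cx", "cy" (the principal point, pixels), "dist" ([k1, k2, p1, p2, k3] as OpenCV has them; the pictures are not rectified), "rvec" (rotation vector, rad) and "tvec" (3), from world to camera coordinates, as OpenCV has them. Camera axes: x right, y down, z forward; pixel columns grow to the right and rows downward; lengths in m; the calibration is good to about 2 mm. A picture is of the moment at which its call begins. There is no depth.
- finish_job(): hands the job in, once; it reports no verdict.
The state is a dict: "time": time; "joint_pos": joint angles; "qvel": joint speeds; "joint_efforts": joint torques, N m; "tool_pos": TCP position; "ee_rot": TCP orientation; "force": force on the tool from outside, world axes, zero at the start; "moment": the same for the moment, N m; "opening": finger opening in m.
Only numpy, scipy, OpenCV 4.12 (cv2) and the standard library are available. Lean on these libraries where they do the work, as an engineer would, in place of code of your own. Each camera call takes 0.05 s, during which the arm holds its last target. There are 200 camera calls.

TASK

Trial-fit the new black bayonet cap on the filler neck of the aluminium header tank: put it in with its lugs through the two slots, push it down against its spring and turn it clockwise (seen from above) only half of its way, until the finger bar points at the two yellow vent marks. Never let it go on to the red marks, where it clicks home and locks. The job ends with you still gripping the cap there, bar on the yellow marks and lugs under the lip, so that I can check its seal: do not let go, and leave the other things on the bench where they are.

Things in the scene. Friction and masses are not known exactly. Their poses are not given: they have to be found in the camera images.
- cap: loose black plastic bayonet cap, 80 to 130 g, 53 mm tall, standing on its seal. Origin: centre of the underside of its seal; z up along its axis, x along its finger bar and lugs (half a turn gives the same cap). Heights above the origin: seal disc (diameter 26) 0 to 5, hub (diameter 37, tapered to 29 below) 8 to 24, round flange with its top at 29 (diameter 67, its skirt hangs to 17.5)
- cap_bar (a point): middle of the cap's finger bar, on the axis, 41 above the cap's origin. The bar is 52 long (cap's x), 14 thick (cap's y: grip it across this) and stands from 29 to 53 above the origin, flat-sided, with a yellow line along its top
- cap_lug (a point): outer end of one of the cap's two steel lug pins (the other is opposite), 25 from the axis on the cap's +x, at 14 above the origin. Pins of diameter 6 with rounded ends
- cap_seal (a joint): how far the cap's sprung seal is pushed up into the hub, 0 to 0.009 m; 3 N at first, then 0.6 N more per mm
- neck (a point): centre of the mouth of the tank's filler neck, at the rim, 158 above the bench; z up. Its x axis runs through the middle of the two slots in the neck's inward lip (at +x and -x, each about 13 wide). Outside diameter 60, bore 54, hole within the lip 41, lip 5 thick, neck 28 high on the tank's flat top. The seal meets its seat when the cap's origin is 17 below this point
- slot (a point): middle of one slot (the other is opposite), at the rim, 23 from the neck's axis on its +x. With lugs in the slots, push the cap down until its origin is 22 to 23 below the neck point (about 6 N; at 24 the flange meets the rim), then turn. Lugs can turn only clockwise seen from above: a block beside each slot stops them the other way. Turning takes under 0.2 N m
- vent_mark (a point): one of two opposite yellow paint marks on the plate around the neck's foot, 40 from the axis and 28 below the rim, 45 degrees (0.785 rad) clockwise of the slots seen from above: half way. There is no stop here and only friction holds the cap, lugs pressed up under the lip by the spring
- lock_mark (a point): one of two opposite red paint marks, 40 from the axis, 90 degrees clockwise of the slots, where the lugs meet a stop. After about 70 degrees the lip gets thinner and the spring pops the cap up 2.5 mm: the lock click
- tank: aluminium coolant header tank, fixed to the bench. Origin: centre of the underside of its 180 (x) by 290 (y) by 18 plywood board; z up. Tank 110 (x) by 220 (y), from 30 to 130 above the bench; the neck stands on it at y = +45. A brass bleed screw 14 high stands on the top at x = 15, y = -60
- old_cap: bystander: old copper-brown metal cap with two ears, 78 across, 21 high; origin at the centre of its underside
- oil_filter: bystander: blue spin-on oil filter, diameter 61, 68 high; origin at the centre of its underside
- thermostat_housing: bystander: small cast aluminium thermostat housing, about 56 by 36, 34 high; origin at the centre of its underside
- spray_can: bystander: red and white spray can, diameter 65, 196 high; origin at the centre of its underside
- wrench: bystander: steel wrench, 190 long, lying flat along its x; origin at its underside
- bolt_tray: bystander: low red tray of bolts, 100 by 140, 35 high; origin at the centre of its underside
There are look-alikes about, which are no part of the job. What is meant by the cap is not orange or purple, and is the smaller of those in its own colour.

How it is judged:
On the way, in this order (a step that is already met when the one before it is completed fails the run):
1. the cap stands in the neck with its lugs in the slots, not yet turned (horizontal distance between cap and neck below 0.005 m and z of cap in the frame of neck below -0.013 m and angle between the x axis of cap and the x axis of neck, either way round below 0.35 rad), for 0.05 s.
2. the cap is turned to the vent marks with its lugs under the lip, held by the fingers (horizontal distance between cap and neck below 0.005 m and z of cap in the frame of neck below -0.0205 m and angle between the x axis of cap and the x axis of neck, either way round between 0.56 and 1.01 rad and angle between cap's own z axis and vertical below 0.1 rad and contact force between the fingers and cap above 3 N), for 0.5 s.
At the end, for the whole second after the job is handed in: the cap sits upright (within 6 degrees) in the neck, within 5 mm of its axis, lugs under the lip (cap's origin more than 20.5 mm below the rim), finger bar 45 degrees clockwise of the slots (32 to 58 degrees allowed), at rest, and the fingers still grip it with more than 3 N (all of step 2 and linear speed of cap below 0.02 m/s and angular speed of cap below 0.2 rad/s); the arm keeps its last pose, push and grip.
It fails at once if the cap is turned more than 69 degrees in the neck, on to the lock click (horizontal distance between cap and neck below 0.005 m and z of cap in the frame of neck below -0.012 m and angle between the x axis of cap and the x axis of neck, either way round above 1.205 rad).
It fails at once if one of the other things on the bench is pushed more than 30 mm from its place (distance of any of old_cap, oil_filter, thermostat_housing, spray_can, wrench, bolt_tray from where it was at the start of the episode above 0.03 m).
It also fails if it takes over 45 s, if anything falls off the work surface, if the arm or the gripper's body presses on something with over 40 N, if the wrist force passes 120 N, or if a joint passes its speed limit or range.

## Working session

There is one attempt and no reset: what is moved stays moved. The work goes in short steps, Python scripts to look and compute and a tool call to move; the robot and the scene stay as the last step left them, time stands still between calls to the robot, and variables do not carry over. Pictures are saved under pics/ and viewed, about 8 in all and at most 12, crops included, and the job is handed in when it is done.

Besides the shell and the picture viewer there is one more tool, called after "Call:" as name(argument=value, ...) on one line, values as JSON. step_arm: Moves the arm, as the interface text tells. Its arguments: {"type":"object","properties":{"delta_rot":{"type":"array","items":{"type":"array","items":{"type":"number"}}},"slide":{"type":"array","items":{"type":"array","items":{"type":"number"}}},"jaw":{"type":"array","items":{"type":"number"}},"force":{"type":"number"}},"required":["delta_rot","slide","jaw"]}

```bash
mkdir -p pics; ls
cat > h.py <<'E'
import numpy as np, cv2, pickle
from rig import observe, eyes, finish_job, manip
from scipy.spatial.transform import Rotation as R
def grab(n,fn=None):
    f=eyes.grab_frame(n); 
    if fn: pickle.dump(f,open('pics/'+fn+'.pkl','wb')); cv2.imwrite('pics/'+fn+'.png',f['color'][:,:,::-1])
    return f
def load(fn): return pickle.load(open('pics/'+fn+'.pkl','rb'))
def K(f):
    h=f['color'].shape[0]; F=h/2/np.tan(np.radians(f['vertical_fov'])/2)
    return np.array([[F,0,f['cx']],[0,F,f['cy']],[0,0,1.]])
def proj(f,P):
    return cv2.projectPoints(np.array(P,float).reshape(-1,3),np.array(f['rvec'],float),np.array(f['tvec'],float),K(f),np.array(f['dist'],float))[0].reshape(-1,2)
def ray(f,uv):
    n=cv2.undistortPoints(np.array(uv,float).reshape(-1,1,2),K(f),np.array(f['dist'],float)).reshape(-1,2)
    M=cv2.Rodrigues(np.array(f['rvec'],float))[0]; o=-M.T@np.array(f['tvec'],float).ravel()
    return o,(np.c_[n,np.ones(len(n))])@M
def onz(f,uv,z):
    o,d=ray(f,uv); return o+d*((z-o[2])/d[:,2])[:,None]
E
python3 - <<'E'
from h import *
s=observe(); print(s['tool_pos'],s['ee_rot'],s['opening'],manip.tip_reach)
a=[grab(n,n+'0') for n in('top','side','wrist')]
for f in a: print(f['vertical_fov'],f['dist'],ray(f,[[256,192]]))
b=np.full((600,800,3),0,np.uint8)
cv2.imwrite('pics/top0b.png',cv2.resize(a[0]['color'][:,:,::-1],(800,600)))
cv2.imwrite('pics/sw0.png',cv2.resize(np.hstack([a[1]['color'],a[2]['color']])[:,:,::-1],(800,300)))
E
```

```text
pics
[ 0.2398205  -0.49422125  0.24424987] [ 9.74587658e-01  2.24003610e-01 -3.01534179e-04 -1.09014499e-03] 0.08575695205788449 0.014
49.24376815328165 [-0.08704584  0.          0.          0.          0.        ] (array([ 0.28149735, -0.04740275,  1.32489405]), array([[ 0.20477571,  0.01250409, -0.97874213]]))
55.633075191912226 [-0.06234357  0.          0.          0.          0.        ] (array([0.36035403, 0.95055717, 0.7467202 ]), array([[ 0.15077398, -0.83545596, -0.52856189]]))
70.28815351106559 [0.01247691 0.         0.         0.         0.        ] (array([ 0.30323638, -0.46387103,  0.37296103]), array([[-0.2561704 , -0.13388521, -0.9574513 ]]))
```

View pics/top0b.png

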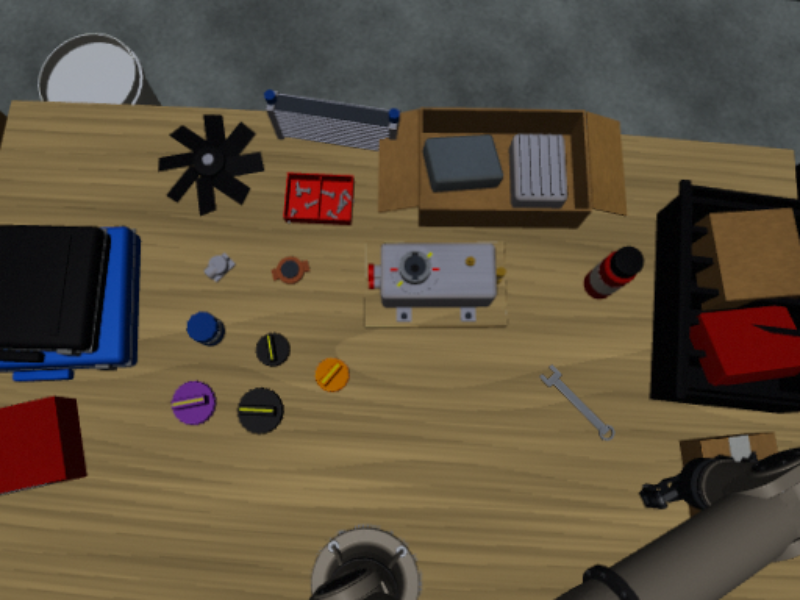

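View pics/sw0.png

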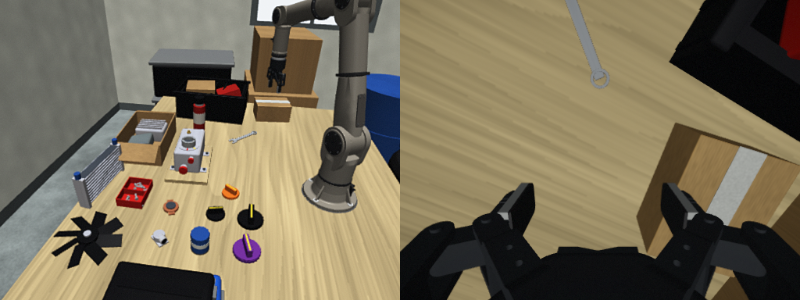

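The top view shows these possible caps (800x600 pixels): small black (272,349), large black (260,410), purple (193,403) and orange (332,375). The copper old cap is at (291,270). I choose the small black one at (272,349), and the neck is at (415,266). Next I check that choice in a crop and measure it.

Run:
```python
from h import *
f=load('top0'); c=f['color']
def yel(f,box,z):
    u0,v0,u1,v1=box; h=cv2.cvtColor(f['color'],cv2.COLOR_RGB2HSV)[v0:v1,u0:u1]
    m=(h[:,:,0]>22)&(h[:,:,0]<36)&(h[:,:,1]>170)&(h[:,:,2]>100)
    v,u=np.nonzero(m); P=onz(f,np.c_[u+u0,v+v0],z); ce=P.mean(0); w,V=np.linalg.eigh(np.cov((P-ce)[:,:2].T)); return len(u),ce,np.degrees(np.arctan2(V[1,1],V[0,1])),np.sqrt(12*w)
S=.64
print('small',yel(f,(164,212,186,236),.053)); print('big',yel(f,(150,246,184,278),.06))
# disc size small / big: dark width
for n,(x,y) in dict(small=(272,349),big=(260,410)).items():
    g=c[int(y*S)-22:int(y*S)+22,int(x*S)-22:int(x*S)+22].max(2); print(n,'dark px',(g<60).sum())
print('neck approx',onz(f,[[415*S,266*S]],.158))
h=cv2.cvtColor(c,cv2.COLOR_RGB2HSV)
sub=(slice(140,200),slice(235,320))
for nm,m in dict(y=(h[:,:,0]>22)&(h[:,:,0]<36)&(h[:,:,1]>150)&(h[:,:,2]>120),r=((h[:,:,0]<6)|(h[:,:,0]>174))&(h[:,:,1]>130)&(h[:,:,2]>110)).items():
    n,l,s,ce=cv2.connectedComponentsWithStats(m[sub].astype(np.uint8))
    for i in range(1,n):
        if s[i,4]>1: uv=ce[i]+[235,140]; print(nm,s[i,4],uv,onz(f,[uv],.13)[0])
a=cv2.resize(c[195:285,100:220],(400,300),interpolation=3); b=cv2.resize(c[145:220,230:330],(400,300),interpolation=3)
cv2.imwrite('pics/crop1.png',np.hstack([a,b])[:,:,::-1])
```

```text
small (15, array([0.43916165, 0.21911811, 0.053     ]), np.float64(-164.43981190031784), array([0.00336632, 0.04582861]))
big (38, array([0.31394773, 0.23253424, 0.06      ]), np.float64(90.68107420547211), array([0.00518263, 0.06970862]))
small dark px 337
big dark px 634
neck approx [[ 0.5913409  -0.05579494  0.158     ]]
y 4 [274.5 163. ] [ 0.62265978 -0.0809131   0.13      ]
y 4 [255.5 181. ] [ 0.5642609  -0.02847806  0.13      ]
r 42 [236.95238095 176.16666667] [0.57516758 0.02686287 0.13      ]
r 6 [278.5        171.66666667] [ 0.59700968 -0.09419493  0.13      ]
r 4 [251.5 172. ] [ 0.59063692 -0.0149046   0.13      ]
```

View pics/crop1.png

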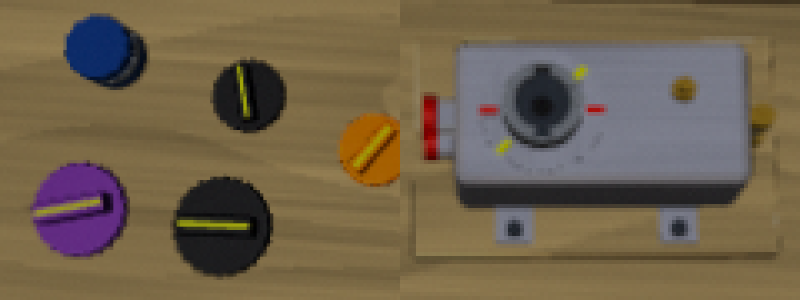

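The crop confirms the choice: the small black cap has a yellow bar line, about 46 mm of it visible. The larger black, orange and purple caps are the look-alikes. The neck's red and yellow marks are visible too. Next I move the wrist camera over the neck.

```bash
cat >> h.py <<'E'
def goal(p,yaw,base=None):
    s=observe(); p0,q0=base if base else (s['tool_pos'],s['ee_rot'])
    A=R.from_quat(q0); B=R.from_euler('z',yaw,degrees=True)*R.from_euler('x',180,degrees=True)
    print('slide',A.inv().apply(np.array(p)-p0).round(4),'rot',(A.inv()*B).as_rotvec().round(4),'t',round(s['time'],2),'f',np.round(s['force'],1))
E
python3 -c "
from h import *
goal([.594,-.055,.27],0)"
```

```text
slide [ 0.5104 -0.2407 -0.0251] rot [-0.0018  0.0005  0.4519] t 0.15 f [0.3 0.2 0.2]
```

Call:
step_arm(delta_rot=[[0, 0, 0.1], [0, 0, 0.2], [0, 0, 0.3], [0, 0, 0.45], [0, 0, 0.452], [0, 0, 0.452], [0, 0, 0.452], [0, 0, 0.452], [0, 0, 0.452], [0, 0, 0.452]], slide=[[0.02, -0.01, -0.03], [0.06, -0.03, -0.05], [0.1, -0.05, -0.06], [0.15, -0.07, -0.06], [0.51, -0.24, -0.06], [0.51, -0.24, -0.06], [0.51, -0.24, -0.06], [0.51, -0.24, -0.06], [0.51, -0.24, -0.06], [0.51, -0.24, -0.06]], jaw=[0.085, 0.085, 0.085, 0.085, 0.085, 0.085, 0.085, 0.085, 0.085, 0.085])

```text
time: 1.15
tool_pos: [0.527, -0.1389, 0.3051]
ee_rot: [1.0, -0.0, -0.0, 0.0]
force: [0.6, -1.0, 0.0]
opening: 0.0849
```

```bash
python3 -c "
from h import *
print(observe()['tool_pos'])
goal([.594,-.055,.26],0)"
```

```text
[ 0.52696858 -0.13888225  0.30510977]
slide [ 0.067  -0.0839  0.0451] rot [ 0.0002  0.0003 -0.0005] t 1.15 f [ 0.6 -1.   0. ]
```

Call:
step_arm(delta_rot=[[0, 0, 0], [0, 0, 0], [0, 0, 0], [0, 0, 0], [0, 0, 0], [0, 0, 0]], slide=[[0.067, -0.084, 0.045], [0.067, -0.084, 0.045], [0.067, -0.084, 0.045], [0.067, -0.084, 0.045], [0.067, -0.084, 0.045], [0.067, -0.084, 0.045]], jaw=[0.085, 0.085, 0.085, 0.085, 0.085, 0.085])

```text
time: 1.75
tool_pos: [0.5929, -0.0595, 0.2612]
ee_rot: [1.0, -0.002, 0.0, 0.001]
force: [-0.2, -1.0, -1.0]
opening: 0.0855
```

Run:
```python
from h import *
print(observe()['tool_pos'])
f=grab('wrist','neck1'); c=f['color']; u,v=proj(f,[.594,-.055,.145])[0]; print(u,v)
h=cv2.cvtColor(c,cv2.COLOR_RGB2HSV)
M={}
for nm,m in dict(y=(h[:,:,0]>22)&(h[:,:,0]<36)&(h[:,:,1]>150)&(h[:,:,2]>100),r=((h[:,:,0]<6)|(h[:,:,0]>174))&(h[:,:,1]>150)&(h[:,:,2]>90)).items():
    n,l,s,ce=cv2.connectedComponentsWithStats(m.astype(np.uint8))
    for i in range(1,n):
        if s[i,4]>5: print(nm,s[i,4],ce[i].round(1),onz(f,[ce[i]],.13)[0].round(4))
cv2.imwrite('pics/neck1b.png',cv2.resize(c,(800,600),interpolation=3)[:,:,::-1])
```

```text
[ 0.5928574  -0.05945505  0.2612435 ]
247.8204612959728 187.2166133684631
y 71 [274.6 155.6] [ 0.6211 -0.0807  0.13  ]
y 229 [357.1 163.1] [ 0.6135 -0.1603  0.13  ]
y 211 [409.7 169.1] [ 0.6074 -0.2117  0.13  ]
y 32 [220.6 216.6] [ 0.5587 -0.0267  0.13  ]
y 62 [ 52.1 273.2] [0.4942 0.1573 0.13  ]
y 14 [ 76.1 359.1] [0.3773 0.1522 0.13  ]
r 4724 [73.  36.4] [0.7231 0.0921 0.13  ]
r 249 [176.1 166.5] [0.6108 0.0145 0.13  ]
r 63 [288. 183.] [ 0.5939 -0.0944  0.13  ]
r 60 [207.5 189. ] [ 0.5881 -0.0147  0.13  ]
r 176 [172.5 203.6] [0.573  0.0212 0.13  ]
```

View pics/neck1b.png

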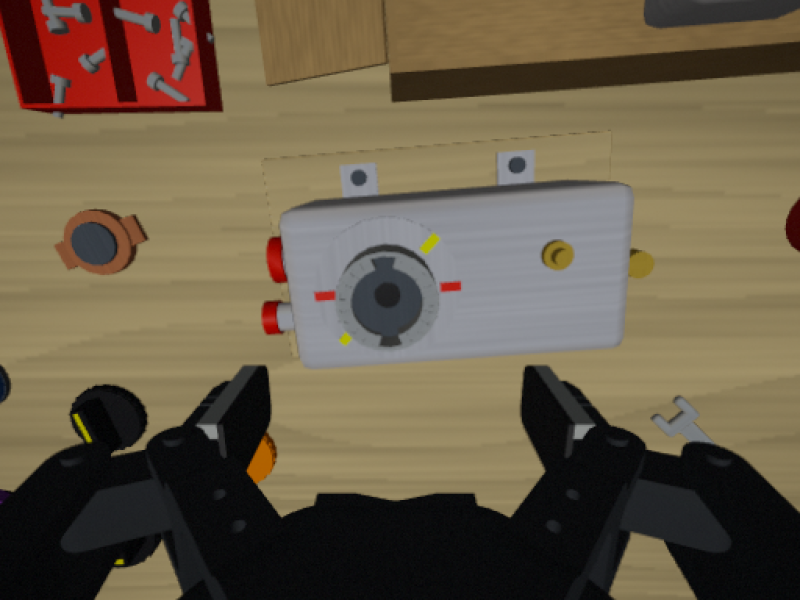

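The wrist view shows the neck rim at about (387,297). The red marks are at (325,296) and (451,286), and the slots at about 12 and 6 o'clock, (385,262) and (389,340). I take another settled frame with a rim-centre estimate, then work out the hop to the cap.

```bash
cat >> h.py <<'E'
def marks(f):
    h=cv2.cvtColor(f['color'],cv2.COLOR_RGB2HSV); out=[]
    m=((h[:,:,0]<6)|(h[:,:,0]>174))&(h[:,:,1]>150)&(h[:,:,2]>90)
    n,l,s,ce=cv2.connectedComponentsWithStats(m.astype(np.uint8))
    P=[onz(f,[ce[i]],.13)[0] for i in range(1,n) if s[i,4]>15]
    b=[(p,q) for p in P for q in P if p[1]<q[1] and abs(np.linalg.norm(p-q)-.08)<.003 and np.linalg.norm((p+q)[:2]/2-[.592,-.055])<.01]
    for p,q in b: d=q-p; print('neck',((p+q)/2)[:2].round(4),'slotdeg',round(np.degrees(np.arctan2(d[1],d[0]))-90,2))
def ringfit(f,c0,z,r0):
    # refine circle radius r0 at height z by gradient score
    g=cv2.GaussianBlur(cv2.cvtColor(f['color'],cv2.COLOR_RGB2GRAY),(3,3),0).astype(np.float32)
    G=cv2.magnitude(cv2.Sobel(g,5,1,0),cv2.Sobel(g,5,0,1)); best=[]
    a=np.radians(np.arange(0,360,4))
    for dx in np.arange(-.006,.0061,.0005):
        for dy in np.arange(-.006,.0061,.0005):
            uv=proj(f,np.c_[c0[0]+dx+r0*np.cos(a),c0[1]+dy+r0*np.sin(a),0*a+z]).astype(np.float32)
            best.append((cv2.remap(G,uv[:,0],uv[:,1],1).mean(),c0[0]+dx,c0[1]+dy))
    return np.round(max(best),4)
E
python3 - <<'E'
from h import *
f=grab('wrist','neck2'); marks(f); print(observe()['tool_pos'])
for r in(.030,.0205): print(r,ringfit(f,[.592,-.055],.158,r), ringfit(load('top0'),[.592,-.055],.158,r))
g=load('top0')
marks(g)
goal([.44,.22,.24],15.6)
E
```

```text
neck [ 0.5911 -0.0546] slotdeg 4.17
[ 0.59296682 -0.05900956  0.26142193]
0.03 [ 1.118897e+02  5.950000e-01 -5.500000e-02] [ 1.301517e+02  5.860000e-01 -5.450000e-02]
0.0205 [ 1.50541e+02  5.92000e-01 -5.45000e-02] [ 1.500055e+02  5.940000e-01 -5.450000e-02]
slide [-0.1541 -0.2784  0.0208] rot [ 0.0018 -0.0013 -0.2762] t 1.85 f [-0.3  0.8  0.3]
```

Call:
step_arm(delta_rot=[[0, 0, -0.1], [0, 0, -0.2], [0.001, -0.001, -0.276], [0.001, -0.001, -0.276], [0.001, -0.001, -0.276], [0.001, -0.001, -0.276], [0.001, -0.001, -0.276], [0.001, -0.001, -0.276], [0.001, -0.001, -0.276], [0.001, -0.001, -0.276]], slide=[[-0.022, -0.04, 0], [-0.154, -0.278, 0.02], [-0.154, -0.278, 0.02], [-0.154, -0.278, 0.02], [-0.154, -0.278, 0.02], [-0.154, -0.278, 0.02], [-0.154, -0.278, 0.02], [-0.154, -0.278, 0.02], [-0.154, -0.278, 0.02], [-0.154, -0.278, 0.02]], jaw=[0.085, 0.085, 0.085, 0.085, 0.085, 0.085, 0.085, 0.085, 0.085, 0.085])

```text
time: 2.85
tool_pos: [0.4407, 0.2192, 0.2406]
ee_rot: [0.991, 0.135, 0.0, 0.0]
force: [0.7, -0.2, 0.0]
opening: 0.085
```

```bash
cat >> h.py <<'E'
def yline(f,z,near,rad=60):
    u0,v0=proj(f,near)[0]; h=cv2.cvtColor(f['color'],cv2.COLOR_RGB2HSV)
    m=((h[:,:,0]>22)&(h[:,:,0]<36)&(h[:,:,1]>150)&(h[:,:,2]>90)).astype(np.uint8)
    m[:, :max(0,int(u0-rad))]=0; m[:,int(u0+rad):]=0; m[:max(0,int(v0-rad))]=0; m[int(v0+rad):]=0
    n,l,s,_=cv2.connectedComponentsWithStats(m); i=1+np.argmax(s[1:,4]); v,u=np.nonzero(l==i)
    P=onz(f,np.c_[u,v],z); c=P.mean(0); w,V=np.linalg.eigh(np.cov((P-c)[:,:2].T))
    a=(np.degrees(np.arctan2(V[1,1],V[0,1]))+90)%180-90; t=(P-c)[:,:2]@V[:,1]; mid=c[:2]+V[:,1]*(t.max()+t.min())/2
    print('bar',len(u),'px',np.mean(u).round(1),np.mean(v).round(1),'c',c[:2].round(4),'mid',mid.round(4),'yaw',round(a,2),'len',round(np.ptp(t),4)); return mid,a
E
python3 - <<'E'
from h import *
f=grab('wrist','cap1'); s=observe(); print(s['tool_pos'],s['ee_rot'])
m,a=yline(f,.053,[.44,.22,.053])
print('flange',ringfit(f,m,.029,.0335))
yline(load('top0'),.053,[.44,.22,.053],14)
goal([*m,.1],a)
cv2.imwrite('pics/cap1b.png',f['color'][:,:,::-1])
E
```

```text
[0.44064228 0.2192552  0.24048338] [ 9.90810710e-01  1.35255766e-01 -1.18364838e-04  4.21274465e-06]
bar 163 px 252.5 175.9 c [0.4354 0.2183] mid [0.435  0.2182] yaw 15.48 len 0.0489
flange [2.762324e+02 4.365000e-01 2.187000e-01]
bar 20 px 172.2 222.0 c [0.4366 0.2187] mid [0.4366 0.2187] yaw 15.69 len 0.0445
slide [-0.0057 -0.0005  0.1405] rot [-0.      0.0002  0.0011] t 2.9 f [-0.1 -0.3  0.1]
```

View pics/cap1b.png

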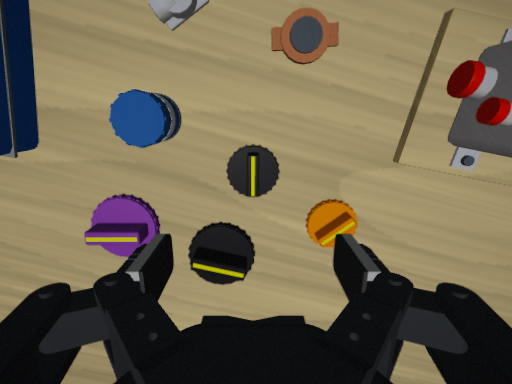

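The wrist view shows the small black cap at (252,171) with its bar upright in the picture, clear of the orange cap at (331,222) and the large black cap at (222,250). Flange fit and top view agree on (0.4365, 0.2187), yaw 15.5 deg. I now descend with the jaws part-closed.

Call:
step_arm(delta_rot=[[0, 0, 0.001], [0, 0, 0.001], [0, 0, 0.001], [0, 0, 0.001], [0, 0, 0.001], [0, 0, 0.001], [0, 0, 0.001], [0, 0, 0.001], [0, 0, 0.001], [0, 0, 0.001]], slide=[[-0.0045, 0, 0.04], [-0.0045, 0, 0.08], [-0.0045, 0, 0.12], [-0.0045, 0, 0.15], [-0.0045, 0, 0.165], [-0.0045, 0, 0.175], [-0.0045, 0, 0.185], [-0.0045, 0, 0.195], [-0.0045, 0, 0.195], [-0.0045, 0, 0.195]], jaw=[0.05, 0.05, 0.05, 0.05, 0.05, 0.05, 0.05, 0.05, 0.05, 0.05], force=60)

```text
time: 3.9
tool_pos: [0.4351, 0.2206, 0.0456]
ee_rot: [0.991, 0.137, -0.0, -0.001]
force: [-0.1, -0.3, 0.5]
opening: 0.0499
```

Run:
```python
from h import *
f=grab('wrist','cap2'); s=observe(); print(s['tool_pos'],s['ee_rot'],s['force'],s['opening'])
yline(f,.053,[.436,.2185,.053],100)
cv2.imwrite('pics/cap2b.png',f['color'][:,:,::-1])
```

```text
[0.43524764 0.2208209  0.04586591] [ 9.90566049e-01  1.37034286e-01  1.43866098e-04 -6.97612864e-04] [ 0.19073882  0.55685643 -0.22982501] 0.05009892158937051
bar 794 px 258.0 254.8 c [0.4365 0.2183] mid [0.4351 0.2179] yaw 15.22 len 0.0481
```

View pics/cap2b.png

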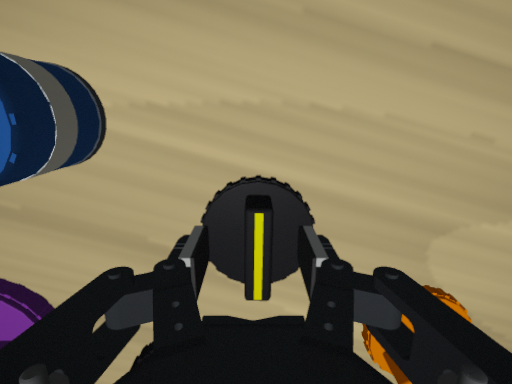

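The jaws straddle the bar (the yellow line runs from (259,214) to (258,299)), with the tips at flange level. I close them now.

Call:
step_arm(delta_rot=[[0, 0, 0], [0, 0, 0], [0, 0, 0], [0, 0, 0], [0, 0, 0], [0, 0, 0], [0, 0, 0]], slide=[[0, 0.001, 0], [0, 0.001, 0], [0, 0.001, 0], [0, 0.001, 0], [0, 0.001, 0], [0, 0.001, 0], [0, 0.001, 0]], jaw=[0.03, 0.015, 0.005, 0.005, 0.005, 0.005, 0.005], force=60)

```text
time: 4.65
tool_pos: [0.4354, 0.2195, 0.0455]
ee_rot: [0.991, 0.137, -0.0, -0.001]
force: [-0.3, -0.6, 2.6]
opening: 0.0127
```

Run:
```python
from h import *
f=grab('wrist','cap3'); s=observe(); print(s['tool_pos'],s['ee_rot'],s['force'],s['opening'])
m,a=yline(f,.053,[.436,.2185,.053],100)
print('flange',ringfit(f,[.436,.219],.029,.0335))
A=R.from_quat(s['ee_rot']); print('bar mid in tool',A.inv().apply([*m,.053]-s['tool_pos']))
goal([.436,.2185,.26],15)
```

```text
[0.43535143 0.21951625 0.04544765] [ 9.90577172e-01  1.36954728e-01 -1.47356276e-04 -4.97296557e-04] [ 0.59027265 -0.50344945  1.94256812] 0.012641347564305794
bar 783 px 253.0 256.0 c [0.4355 0.2194] mid [0.4348 0.2192] yaw 15.77 len 0.048
flange [190.3292   0.437    0.22  ]
bar mid in tool [-0.00064931  0.0001077  -0.00755236]
slide [ 0.0003  0.0009 -0.2146] rot [-0.001   0.0002  0.013 ] t 4.7 f [ 0.6 -0.5  1.9]
```

Call:
step_arm(delta_rot=[[0, 0, 0], [0, 0, 0], [0, 0, 0], [0, 0, 0], [0, 0, 0], [0, 0, 0], [0, 0, 0], [0, 0, 0], [0, 0, 0], [0, 0, 0]], slide=[[0, 0, -0.01], [0, 0, -0.03], [0, 0, -0.06], [0, 0, -0.09], [0, 0, -0.12], [0, 0, -0.15], [0, 0, -0.18], [0, 0, -0.2], [0, 0, -0.21], [0, 0, -0.21]], jaw=[0.005, 0.005, 0.005, 0.005, 0.005, 0.005, 0.005, 0.005, 0.005, 0.005])

```text
time: 5.7
tool_pos: [0.4354, 0.2198, 0.2564]
ee_rot: [0.991, 0.137, 0.001, -0.001]
force: [0.6, 1.3, -1.3]
opening: 0.0126
```

```bash
cat >> h.py <<'E'
def hand(f):
    s=observe(); A=R.from_quat(s['ee_rot']); p=s['tool_pos']; b=p+A.apply([0,0,-.0075]); m,a=yline(f,b[2],b,100)
    c=ringfit(f,b[:2],b[2]-.024,.0335); tx=A.apply([1,0,0])
    print('tool',p.round(4),'yaw',np.degrees(np.arctan2(tx[1],tx[0])).round(2),'open',round(s['opening'],4),'line in tool',A.inv().apply([*m,b[2]]-p).round(4),'flange in tool',A.inv().apply([c[1],c[2],b[2]]-p).round(4),c[0])
E
python3 - <<'E'
from h import *
f=grab('wrist','hand1'); hand(f)
goal([.592,-.055,.255],4.2)
E
```

```text
bar 783 px 253.0 256.0 c [0.4348 0.2195] mid [0.434  0.2193] yaw 15.8 len 0.0485
tool [0.4348 0.2193 0.255 ] yaw 15.76 open 0.0127 line in tool [-0.0008 -0.0002 -0.0075] flange in tool [ 0.0022 -0.0004 -0.0075] 190.0598
slide [ 0.0767  0.3067 -0.0005] rot [-0.001   0.0015  0.2018] t 5.75 f [ 0.2 -0.  -2. ]
```

Call:
step_arm(delta_rot=[[0, 0, 0.05], [0, 0, 0.1], [-0.001, 0.001, 0.15], [-0.001, 0.001, 0.2], [-0.001, 0.001, 0.202], [-0.001, 0.001, 0.202], [-0.001, 0.001, 0.202], [-0.001, 0.001, 0.202], [-0.001, 0.001, 0.202], [-0.001, 0.001, 0.202]], slide=[[0.004, 0.016, 0], [0.012, 0.048, 0], [0.022, 0.088, 0], [0.032, 0.128, 0], [0.042, 0.168, 0], [0.052, 0.208, 0], [0.062, 0.248, 0], [0.07, 0.28, 0], [0.075, 0.3, 0], [0.077, 0.3065, 0]], jaw=[0.005, 0.005, 0.005, 0.005, 0.005, 0.005, 0.005, 0.005, 0.005, 0.005])

```text
time: 6.75
tool_pos: [0.5922, -0.0604, 0.2523]
ee_rot: [0.999, 0.032, -0.002, 0.001]
force: [-0.3, 0.1, -1.4]
opening: 0.0125
```

Call:
step_arm(delta_rot=[[0, 0, 0], [0, 0, 0], [0, 0, 0]], slide=[[0, 0, 0], [0, 0, 0], [0, 0, 0]], jaw=[0.005, 0.005, 0.005])

```text
time: 7.05
tool_pos: [0.592, -0.0526, 0.2549]
ee_rot: [0.999, 0.038, -0.0, -0.001]
force: [0.3, -0.7, -0.8]
opening: 0.0127
```

Run:
```python
from h import *
f=grab('wrist','hand2'); hand(f); marks(f); g=grab('side','side2')
s=observe();A=R.from_quat(s['ee_rot'])
for T in([.5922,-.0546,.158],[.0,0,0]): pass
u,v=proj(g,[.592,-.055,.19])[0].astype(int); print(u,v)
a=cv2.resize(g['color'][v-35:v+35,u-45:u+45],(630,490),interpolation=3); 
cv2.imwrite('pics/side2b.png',a[:,:,::-1])
print('side px: neck rim centre',proj(g,[.592,-.055,.158]),'tool-cap seal',proj(g,s['tool_pos']-[0,0,.045]), 'crop origin',u-45,v-35)
goal([.5922,-.0546,.22],4.2); print(s['force'],s['time'])
```

```text
bar 782 px 253.0 255.9 c [ 0.5922 -0.0528] mid [ 0.5914 -0.0529] yaw 4.35 len 0.0479
tool [ 0.5921 -0.0528  0.255 ] yaw 4.33 open 0.0124 line in tool [-0.0007 -0.     -0.0075] flange in tool [ 0.0015  0.0001 -0.0075] 179.2566
neck [ 0.5908 -0.0547] slotdeg 4.29
240 169
side px: neck rim centre [[241.01116604 178.01252439]] tool-cap seal [[240.63211774 164.03386089]] crop origin 195 134
slide [-0.0001  0.0015  0.0352] rot [-0.0005 -0.0002  0.002 ] t 7.15 f [ 0.3  0.6 -1.5]
[ 0.26525608  0.60440935 -1.54764395] 7.15
```

View pics/side2b.png

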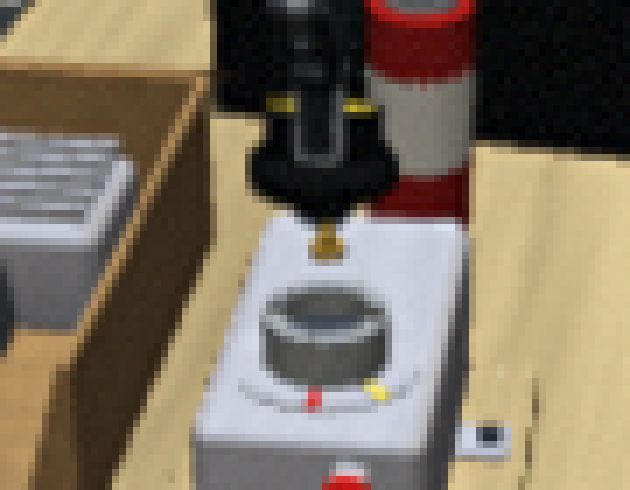

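The side view shows the cap's axis at crop column 322 and the neck's at 325. Both are 3 px from the predicted columns (319 and 322), so they line up in x to within 1 mm. I shift y by about 2 mm and start down.

Call:
step_arm(delta_rot=[[0, 0, 0.001], [0, 0, 0.001], [0, 0, 0.001], [0, 0, 0.001], [0, 0, 0.001], [0, 0, 0.001], [0, 0, 0.001], [0, 0, 0.001]], slide=[[0, 0.002, 0.01], [0, 0.002, 0.02], [0, 0.002, 0.03], [0, 0.002, 0.04], [0, 0.002, 0.048], [0, 0.002, 0.048], [0, 0.002, 0.048], [0, 0.002, 0.048]], jaw=[0.005, 0.005, 0.005, 0.005, 0.005, 0.005, 0.005, 0.005])

```text
time: 7.95
tool_pos: [0.5931, -0.0568, 0.2075]
ee_rot: [0.999, 0.036, 0.001, 0.0]
force: [-0.2, 0.7, -1.1]
opening: 0.0126
```

Run:
```python
from h import *
f=grab('wrist','hand3'); hand(f); marks(f); print(observe()['force'])
goal([.592,-.0547,.185],4.2)
```

```text
bar 782 px 253.0 255.9 c [ 0.5933 -0.0569] mid [ 0.5925 -0.057 ] yaw 4.13 len 0.0479
tool [ 0.5932 -0.0568  0.2076] yaw 4.12 open 0.0124 line in tool [-0.0006  0.0001 -0.0075] flange in tool [ 0.002   0.0002 -0.0075] 175.8849
[-0.41052268 -0.60199878 -1.61307131]
slide [-0.0011 -0.0022  0.0226] rot [ 0.0002 -0.0015 -0.0015] t 8.0 f [-0.4 -0.6 -1.6]
```

Call:
step_arm(delta_rot=[[0, 0, 0], [0, 0, 0], [0, 0, 0]], slide=[[-0.001, -0.002, 0], [-0.001, -0.002, 0], [-0.001, -0.002, 0]], jaw=[0.005, 0.005, 0.005])

```text
time: 8.3
tool_pos: [0.5916, -0.0547, 0.2071]
ee_rot: [0.999, 0.036, 0.0, 0.0]
force: [0.5, 0.1, -1.7]
opening: 0.0129
```

Call:
step_arm(delta_rot=[[0, 0, 0], [0, 0, 0], [0, 0, 0]], slide=[[0, 0, 0], [0, 0, 0], [0, 0, 0]], jaw=[0.005, 0.005, 0.005])

```text
time: 8.6
tool_pos: [0.5915, -0.0549, 0.2069]
ee_rot: [0.999, 0.036, 0.0, 0.0]
force: [0.5, 0.5, -0.7]
opening: 0.0126
```

Call:
step_arm(delta_rot=[[0, 0, 0], [0, 0, 0], [0, 0, 0], [0, 0, 0], [0, 0, 0], [0, 0, 0]], slide=[[0.0005, 0, 0.003], [0.0005, 0, 0.006], [0.0005, 0, 0.008], [0.0005, 0, 0.01], [0.0005, 0, 0.012], [0.0005, 0, 0.012]], jaw=[0.005, 0.005, 0.005, 0.005, 0.005, 0.005])

```text
time: 9.2
tool_pos: [0.5918, -0.0548, 0.1944]
ee_rot: [0.999, 0.036, -0.0, -0.0]
force: [0.9, 0.2, -0.7]
opening: 0.0126
```

Call:
step_arm(delta_rot=[[0, 0, 0], [0, 0, 0], [0, 0, 0], [0, 0, 0]], slide=[[0, 0, 0.002], [0, 0, 0.004], [0, 0, 0.006], [0, 0, 0.006]], jaw=[0.005, 0.005, 0.005, 0.005])

```text
time: 9.6
tool_pos: [0.5918, -0.0548, 0.1885]
ee_rot: [0.999, 0.036, -0.0, -0.0]
force: [0.3, -0.5, -1.2]
opening: 0.0126
```

No resistance at 15 mm depth, so the lugs are in the slots. I push on against the spring.

Call:
step_arm(delta_rot=[[0, 0, 0], [0, 0, 0], [0, 0, 0], [0, 0, 0], [0, 0, 0], [0, 0, 0], [0, 0, 0]], slide=[[0, 0, 0.0015], [0, 0, 0.003], [0, 0, 0.0045], [0, 0, 0.006], [0, 0, 0.0075], [0, 0, 0.0075], [0, 0, 0.0075]], jaw=[0.005, 0.005, 0.005, 0.005, 0.005, 0.005, 0.005])

```text
time: 10.3
tool_pos: [0.5922, -0.0548, 0.1819]
ee_rot: [0.999, 0.036, 0.0, 0.0]
force: [-0.7, -0.8, 5.5]
opening: 0.0128
```

Run:
```python
from h import *
f=grab('wrist','hand4'); hand(f); s=observe(); print(s['force'],s['moment'],s['time'],s['joint_pos'])
cv2.imwrite('pics/hand4b.png',f['color'][:,:,::-1])
```

```text
bar 783 px 253.0 256.0 c [ 0.5923 -0.055 ] mid [ 0.5915 -0.055 ] yaw 4.14 len 0.048
tool [ 0.5923 -0.0548  0.1818] yaw 4.11 open 0.0126 line in tool [-0.0007  0.0002 -0.0075] flange in tool [ 0.002   0.0001 -0.0075] 199.0894
[-1.88124058  0.48564757  4.78027842] [0.02355504 0.37174494 0.03826599] 10.35 [ 0.25514534  0.4582139  -0.27600877  1.47481455  0.12853432  1.22550749
 -1.53621617]
```

View pics/hand4b.png

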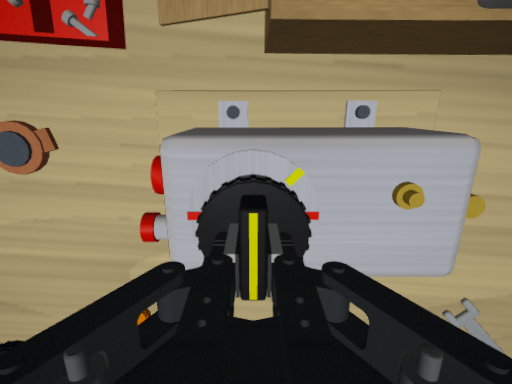

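The cap is centred in the neck, with its bar pointing at the slots (the yellow line from (253,213) to (254,299)). It sits about 21.7 mm below the rim. I push 0.8 mm further and then begin the turn.

Call:
step_arm(delta_rot=[[0, 0, 0], [0, 0, 0], [0, 0, 0.05], [0, 0, 0.1], [0, 0, 0.15], [0, 0, 0.2], [0, 0, 0.2]], slide=[[0, 0, 0.0005], [0, 0, 0.0009], [0, 0, 0.0009], [0, 0, 0.0009], [0, 0, 0.0009], [0, 0, 0.0009], [0, 0, 0.0009]], jaw=[0.005, 0.005, 0.005, 0.005, 0.005, 0.005, 0.005])

```text
time: 11.05
tool_pos: [0.5927, -0.0549, 0.1811]
ee_rot: [0.998, -0.064, 0.001, 0.0]
force: [-0.9, -0.4, 4.9]
opening: 0.0127
```

Run:
```python
from h import *
f=grab('wrist','hand5'); hand(f); s=observe(); print(s['force'],s['moment'],s['time'])
```

```text
bar 783 px 253.0 256.0 c [ 0.5928 -0.0551] mid [ 0.592 -0.055] yaw -7.36 len 0.0479
tool [ 0.5927 -0.0549  0.1811] yaw -7.36 open 0.0125 line in tool [-0.0007  0.0002 -0.0075] flange in tool [ 0.002   0.0002 -0.0075] 205.0742
[-0.17186955 -0.94217698  5.15139249] [-0.02697649  0.21215038 -0.0064797 ] 11.1
```

Call:
step_arm(delta_rot=[[0, 0, 0.08], [0, 0, 0.16], [0, 0, 0.24], [0, 0, 0.32], [0, 0, 0.4], [0, 0, 0.48], [0, 0, 0.54], [0, 0, 0.584], [0, 0, 0.584]], slide=[[0, 0, 0], [0, 0, 0], [0, 0, 0], [0, 0, 0], [0, 0, 0], [0, 0, 0], [0, 0, 0], [0, 0, 0], [0, 0, 0]], jaw=[0.005, 0.005, 0.005, 0.005, 0.005, 0.005, 0.005, 0.005, 0.005])

```text
time: 12.0
tool_pos: [0.593, -0.0549, 0.1812]
ee_rot: [0.937, -0.349, 0.001, -0.0]
force: [-0.3, 0.1, 5.0]
opening: 0.0126
```

Call:
step_arm(delta_rot=[[0, 0, 0], [0, 0, 0], [0, 0, 0], [0, 0, 0], [0, 0, 0], [0, 0, 0]], slide=[[0, 0, 0], [0, 0, 0], [0, 0, 0], [0, 0, 0], [0, 0, 0], [0, 0, 0]], jaw=[0.005, 0.005, 0.005, 0.005, 0.005, 0.005])

```text
time: 12.6
tool_pos: [0.593, -0.0549, 0.1812]
ee_rot: [0.937, -0.349, 0.001, -0.0]
force: [-0.4, -0.8, 4.7]
opening: 0.0126
```

Run:
```python
from h import *
f=grab('wrist','hand6'); hand(f); s=observe(); print(s['force'],s['moment'],s['time'],np.abs(s['qvel']).max())
cv2.imwrite('pics/hand6b.png',f['color'][:,:,::-1])
g=load('neck2'); 
for n in('top',):
    t=grab(n,'top6'); marks(t)
# bystander drift in top view
d=cv2.absdiff(cv2.cvtColor(load('top0')['color'],7),cv2.cvtColor(t['color'],7))
for k,(x,y) in dict(old=(291,270),filt=(205,328),therm=(219,267),tray=(320,198),wrench=(577,403),can=(613,272)).items(): x,y=int(x*.64),int(y*.64); print(k,(d[y-12:y+12,x-12:x+12]>40).sum(),end=' ')
```

```text
bar 783 px 253.0 256.0 c [ 0.5929 -0.0554] mid [ 0.5923 -0.0549] yaw -40.78 len 0.048
tool [ 0.593  -0.0549  0.1812] yaw -40.81 open 0.0126 line in tool [-0.0005  0.0004 -0.0075] flange in tool [ 0.0021  0.0001 -0.0075] 204.556
[-0.11330364 -0.38975907  5.39116563] [0.04031657 0.15617773 0.01699013] 12.65 0.002699777801296455
old 0 filt 0 therm 0 tray 0 wrench 0 can 0
```

View pics/hand6b.png

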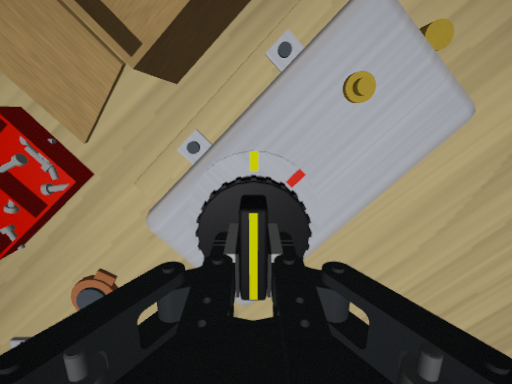

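The bar's yellow line (column 253) points straight at the yellow vent mark at (254,160), with the red mark at (296,178) still ahead. Everything is steady and gripped, about 22.3 mm below the rim, so I hand in.

```bash
python3 -c "
from h import *
finish_job()"
```

```text
the job is handed in; nothing more can be done
```

The small black cap is trial-fitted and handed in. I put its lugs through the slots, pushed it down against the spring and turned it 45° clockwise to the yellow vent marks. It is still gripped there at the 60 N grip setting, and the job took 12.7 s on the robot's clock.

Last checks before hand-in:
- **Bar angle:** the bar was at −40.8° and the slots at +4.2°, so about 45° of turn. In the wrist picture it points straight at the yellow mark, short of the red one.
- **Depth:** the cap's origin was about 22.3 mm below the rim. I worked this out from the gripper height; I did not measure it separately.
- **Hold:** the bar had not slipped in the jaws, the spring pushed back about 5 N, and the arm was at rest.
- **Other things on the bench:** none of the six bystanders showed any change in the top view.

The checks disagreed on one point. The top and wrist cameras put the neck about 2–3 mm apart in x, and the flange and bar-line estimates of the cap in the hand also differed by about 2–3 mm. I used a middle value that the side view supported, and the cap went in without resistance.

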